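# Turn the recipe leaf

## Task

The round biscuit cutter stands where the wide leaf of the bench recipe stand has to come down: first push it along the bench, upright, until it is clear of that place. Then turn the wide leaf over its spine with a fingertip and press it down flat on the other side. Pick nothing up, leave the narrow leaf as it lies and leave the other things on the bench where they are.

Things in the scene. Friction and masses are not known exactly. Their poses are not given: they have to be found in the camera images.
- stand: Recipe stand fixed to the bench: steel spine bar (x -105 to +185 mm, 22 wide, 11 high, hinge knuckles to 27 high) with two white leaves side by side. Origin: on the bench below the hinge axis, which is 20 mm up, at the middle of the wide leaf. x runs along the spine, narrow leaf at +x; z up. Leaves start on the -y side over a black rest 16 mm high (y -15 to -121 mm); the +y side is bare bench.
- landing (a point): Point on the bench at the middle of the place where the wide leaf must come down: stand x -90 to +90 mm, y 0 to 150 mm. Axes as the stand.
- wide_leaf (a joint): Wide leaf's angle (rad): 0 flat on the stand's -y side, pi/2 upright, pi flat on the +y side at its stop, faces 18 and 22 mm above the bench. Rigid panel 180 mm along the spine, 150 from hinge axis to free edge, 4 thick. Starts ajar, free edge 75 to 125 mm up. Stiff hinge: stays where it is left; 1 to 3 N at the edge turns it. Two feet by the edge are only for show.
- wide_edge (a point): Middle of the free edge of the wide leaf, in mid-thickness, 150 mm from the hinge axis.
- narrow_leaf (a joint): Angle of the narrow leaf (rad), counted as for the wide one. A white panel 70 mm along the spine (stand x 101 to 171 mm), 110 mm from hinge axis to free edge. It lies nearly flat on the -y side and stays there. Stiff hinge.
- narrow_edge (a point): Middle of the free edge of the narrow leaf.
- cutter: The larger steel biscuit cutter, standing loose on the bench on the +y side of the spine where the wide leaf must land: a ring of outer diameter 68 mm, 42 mm high, wall 3 mm, open below and above, with a thin wire arch over the top up to 71 mm. 0.1 to 0.22 kg. Origin: centre of its underside; z up.
- small_cutter: Bystander: a smaller steel cutter, diameter 44 mm, 65 mm high with its arch, on the -y side of the stand, just off the narrow leaf's free edge. Origin: centre of underside.
- jar: Bystander: glass jar with a steel cap, diameter 60, 85 mm high, beyond the far end of the spine. Origin: centre of underside.
- brush: Bystander: wooden pastry brush 200 mm long lying on the bench on the -y side of the stand, about 300 mm from the spine.
- cup: Bystander: white mug, diameter 72, 80 mm high, on the left. Origin: centre of underside.
Things that resemble listed ones, but are neither listed nor needed, are in the scene too. What is shaped like the cutter but purple or yellow is not meant.

How it is judged:
On the way, in this order (a step that is already met when the one before it is completed fails the run):
1. the cutter has been pushed clear of the landing place while the wide leaf is still on its first side ((y of cutter in the frame of stand above 0.185 m or x of cutter in the frame of stand above 0.125 m or x of cutter in the frame of stand below -0.125 m) and value of joint wide_leaf below 1.2 rad and angle between cutter's own z axis and vertical below 0.12 rad and height (world z) of cutter below 0.006 m), for 0.2 s.
2. the wide leaf has passed upright (value of joint wide_leaf above 1.75 rad).
3. the wide leaf lies flat on the other side (value of joint wide_leaf above 3.07 rad), for 0.2 s.
At the end, for the whole second after the job is handed in: The wide leaf is at rest, flat on the other side (over 3.07 rad); the cutter stands upright on the bench at rest, its centre over 185 mm from the spine on that side or over 125 mm along the spine from the leaf's middle; the narrow leaf is under 0.35 rad (value of joint wide_leaf above 3.07 rad and velocity of joint wide_leaf below 0.05 rad/s and (y of cutter in the frame of stand above 0.185 m or x of cutter in the frame of stand above 0.125 m or x of cutter in the frame of stand below -0.125 m) and angle between cutter's own z axis and vertical below 0.12 rad and height (world z) of cutter below 0.006 m and linear speed of cutter below 0.02 m/s and value of joint narrow_leaf below 0.35 rad); the robot touches nothing.
It fails at once if the cutter is lifted off the bench (15 mm) (height (world z) of cutter above 0.015 m).
It fails at once if the cutter is tipped over (angle between cutter's own z axis and vertical above 0.5 rad).
It fails at once if the narrow leaf is turned (its edge moves 25 mm) (distance of narrow_edge from where it was at the start of the episode above 0.025 m).
It fails at once if a bystander is moved by more than 30 mm (distance of any of small_cutter, jar, brush, cup from where it was at the start of the episode above 0.03 m).
It also fails if it takes over 59 s, if anything falls off the work surface, if the arm or the gripper's body presses on something with over 40 N, if the wrist force passes 120 N, or if a joint passes its speed limit or range.

## Robot

A 7-joint arm with a two-finger parallel gripper is mounted at the origin on the work surface. World frame = base frame: x ahead of the robot, y to its left, z up, the work surface at z = 0. Lengths are in m, angles in rad, forces in N, time in s.
With the tool pointing down it reaches from about 0.4 to 0.85 m from the base axis. Payload 10.4 kg.
Tool frame: the origin (TCP) lies at the very end of the fingers, on their centre line; the grasp point (between the pads) lies 19 mm behind it; z points along the fingers, y is the line along which they close (so a half turn about z gives the same grasp; the last joint's range is limited). The gripper opens to 87 mm and grips with 3 to 60 N. Pads are 19 mm wide; open, the fingers measure 117 mm over their backs; the gripper's body (75 mm by 190 mm) begins 51 mm behind the grasp point.
Start: joints at [-1.143, 0.332, -0.065, 1.46, 0.022, 1.35, -0.088], TCP at [0.272, 0.563, 0.223] pointing down, gripper open.
Joint ranges: [-2.6, 2.6], [-0.5, 2.12], [-1.47, 1.34], [0.16, 2.42], [-1.27, 4.41], [0.06, 2.06], [-2.6, 2.6]. Speed limits (rad/s): [2.22, 2.22, 2.79, 2.79, 3.14, 3.14, 3.14].

## Interface

Orientations are given as [roll, pitch, yaw] about the fixed x, y, z axes, in that order (R = Rz(yaw) Ry(pitch) Rx(roll)).
In Python, from cell import * gives the robot as it stands.
- The arm moves only by the tool jog_arm, never from a script. Its argument "deltas" is a list of rows, each an object with "grip": the opening, from -1 (shut) to 1 (fully open); "translation": the shift along the tool's x, y, z in mm, a list of three; "twist": the turn about the tool's z in rad. In form: [{"grip": grip, "translation": [dx, dy, dz], "twist": twist}, ...]. A call has exactly 10 rows; each row is the pose to reach, as a shift and turn from the pose commanded when the call began, along the tool's axes at that moment; what a row does not reach only later rows make up. A row lasts 1/10 s, in which the tool goes at most 50 mm and 8.59 degrees, less where a joint would pass 70% of its speed; a pose out of reach is approached as far as the arm can. A call with a gripper value outside its range is refused whole. The fingers move at their own pace and stop on an object; "grip_force" is the grip in N (left out, the last holds). Time passes only in rows, so rows that repeat a pose let the fingers close, or fill a call up. It gives the time, the measured TCP pose, the force, the opening and the grip force at its end, in the units of the state.
- state(): the state, without advancing time (a new reading comes with each control period).
- grab_frame(name): name is "scene" or "top" or "wrist"; returns a dict with "image" (480x640x3 uint8, blue, green, red), "fx", "fy", "cx", "cy" (pixels), "k1" (the pictures are not rectified: a ray, as slopes to the right and down, at radius r is drawn at 1 + k1 r^2 times it, then the intrinsics apply), "rvec" (rotation vector, rad) and "tvec" (3), from world to camera coordinates, as OpenCV has them. Camera axes: x right, y down, z forward; pixel columns grow to the right and rows downward; lengths in m; the calibration is good to about 2 mm. A picture is of the moment at which its call begins. There is no depth.
- finish_job(): hands the job in; it is judged then, once.
The state is a dict: "clock": time; "joint_pos": joint angles; "joint_velocities": joint speeds; "joint_torque": joint torques, N m; "eef_pos": TCP position; "orientation": TCP orientation; "wrist_force": force on the tool from outside, world axes, zero at the start; "moment": the same for the moment, N m; "gripper_width": opening from 0.0 (shut) to 1.0 (fully open); "grasp_force": force on a finger pad.
Only numpy, scipy, OpenCV 4.12 (cv2) and the standard library are available. Lean on these libraries where they do the work, as an engineer would, in place of code of your own. Each camera call takes 0.05 s, during which the arm holds its last target. There are 200 camera calls.

## Working session

There is one attempt and no reset: what is moved stays moved. The work goes in short steps, Python scripts to look and compute and a tool call to move; the robot and the scene stay as the last step left them, time stands still between calls to the robot, and variables do not carry over. Pictures are saved under pics/ and viewed, at most 10 in all, crops included, and the job is handed in when it is done.

Besides the shell and the picture viewer there is one more tool, called after "Emit:" as name(argument=value, ...) on one line, values as JSON. jog_arm: Moves the arm, as the interface text tells. Its arguments: {"type":"object","properties":{"deltas":{"type":"array","items":{"type":"object","properties":{"grip":{"type":"number"},"translation":{"type":"array","items":{"type":"number"}},"twist":{"type":"number"}}}},"grip_force":{"type":"number"}},"required":["deltas"]}

```bash
ls; mkdir -p pics
cat > h.py <<'E'
from cell import *
import numpy as np, cv2, pickle
def K(f): return np.array([[f["fx"],0,f["cx"]],[0,f["fy"],f["cy"]],[0,0,1.]])
def dist(f): return np.array([f["k1"],0,0,0,0.])
def ray(f,uv):
    R,_=cv2.Rodrigues(np.array(f["rvec"],float)); t=np.array(f["tvec"],float).ravel()
    p=cv2.undistortPoints(np.array(uv,float).reshape(-1,1,2),K(f),dist(f)).reshape(-1,2)
    d=np.c_[p,np.ones(len(p))]@R; return -R.T@t,d
def onz(f,uv,z):
    c,d=ray(f,uv); return c+d*((z-c[2])/d[:,2])[:,None]
def proj(f,P): return cv2.projectPoints(np.array(P,float).reshape(-1,1,3),np.array(f["rvec"],float),np.array(f["tvec"],float),K(f),dist(f))[0].reshape(-1,2)
E
python3 - <<'E'
from h import *
F={n:grab_frame(n) for n in("top","scene")}
pickle.dump(F,open("F.pkl","wb"))
for n in F: cv2.imwrite(f"pics/{n}0.png",F[n]["image"]); c,d=ray(F[n],[[320,240]]); print(n,c,d)
print(state())
E
```

```text
pics
top [0.50529045 0.02888991 1.219665  ] [[ 0.06224088 -0.01432485 -0.99806539]]
scene [ 1.2892728  -0.33174263  0.82014704] [[-0.63400969  0.31558953 -0.70619487]]
{'clock': 0.1, 'joint_pos': array([-1.14260884,  0.33282241, -0.06471534,  1.46084263,  0.02162908,
        1.34988667, -0.08849081]), 'joint_velocities': array([-2.03194292e-04, -2.66120232e-03, -4.82078147e-04, -2.01796937e-03,
       -3.16715444e-05, -2.50420339e-04,  5.04416807e-04]), 'joint_torque': array([ 2.25382501e-03, -6.24543428e+01,  2.54965795e-02, -3.90720963e+01,
       -6.12814771e-02,  3.65863333e-02,  6.17943942e-05]), 'eef_pos': array([0.27215329, 0.5622611 , 0.22183198]), 'orientation': array([-3.14033261e+00,  7.89672227e-05,  2.69085420e+00]), 'wrist_force': array([0.09445799, 0.3012271 , 0.53524943]), 'moment': array([-0.00587446,  0.04282166, -0.0236564 ]), 'grasp_force': 0.0, 'gripper_width': 0.9966284743043448}
```

View pics/top0.png

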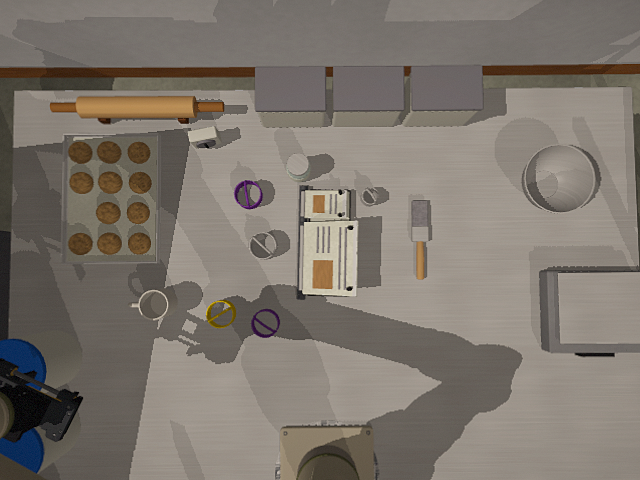

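View pics/scene0.png

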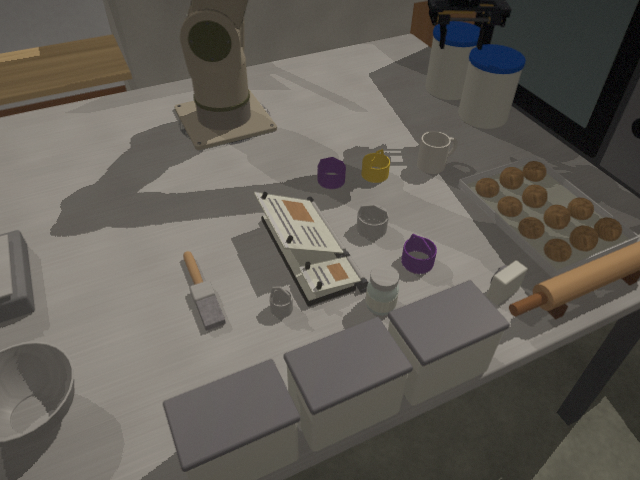

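The steel ring at top (263,245) fits the cutter: it is grey and stands on the +y side of the spine. The purple rings at (248,194) and (265,323) and the yellow one at (221,313) are the decoys. The small grey one at (370,196) is the bystander. I'll confirm with an enlarged crop.

Run:
```python
from h import *
F=pickle.load(open("F.pkl","rb"))
a=F["top"]["image"][150:310,230:390]; b=F["scene"]["image"][180:310,240:400]
a=cv2.resize(a,None,fx=3.7,fy=3.7,interpolation=cv2.INTER_CUBIC)
cv2.imwrite("pics/crop.png",a)
f=F["top"]; 
for n,uv in dict(cut=(263,245),spine_lo=(301,297),spine_hi=(301,186)).items(): print(n,onz(f,[uv],0.011))
```

```text
cut [[0.56898768 0.15596598 0.011     ]]
spine_lo [[0.43719949 0.06050177 0.011     ]]
spine_hi [[0.71890594 0.05890889 0.011     ]]
```

View pics/crop.png

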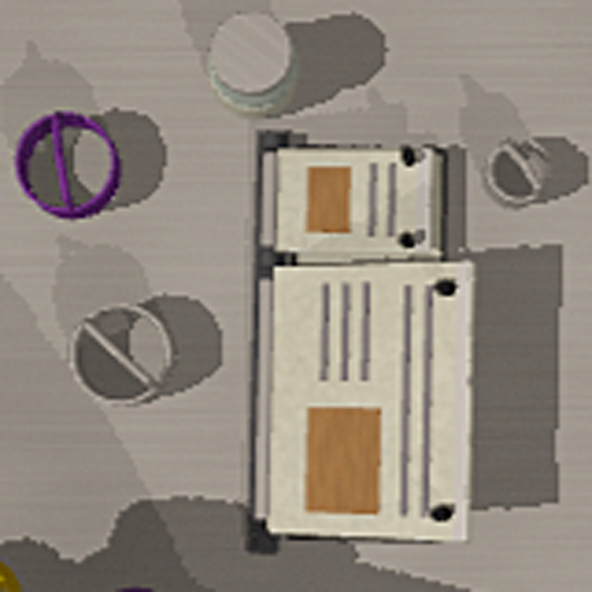

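The crop confirms it: grey ring with rim centre at crop (121,353), on the hinge-plate side of the spine. The spine runs from crop (275,131) to (264,552), and the wide leaf's edge corners are at (475,263) and (467,540).

```bash
cat >> h.py <<'E'
def stand(f):
    c=lambda u,v:(u/3.7+230-.37,v/3.7+150-.37)
    P=onz(f,[c(264,552),c(275,131)],0.011)[:,:2]
    return c,P
E
python3 - <<'E'
from h import *
from scipy.optimize import brentq
F=pickle.load(open("F.pkl","rb")); f=F["top"]
c,P=stand(f); d=P[1]-P[0]; L=np.linalg.norm(d); ex=d/L; yaw=np.arctan2(ex[1],ex[0])
ey=np.array([-ex[1],ex[0]]); O=(P[0]+ex*.105+P[1]-ex*.185)/2
print("len",L,"yaw",yaw,"O",O)
def loc(p): return (p[:2]-O)@ex,(p[:2]-O)@ey
print("cutter rim",onz(f,[c(121,353)],.042), loc(onz(f,[c(121,353)],.042)[0]))
C,D=ray(f,[c(475,263),c(467,540)])
for dd in D:
    def g(z):
        p=C+dd*((z-C[2])/dd[2]); return np.hypot(loc(p)[1],z-.02)-.15
    z=brentq(g,.06,.17); p=C+dd*((z-C[2])/dd[2]); print("edge",p,loc(p),"theta",np.arctan2(z-.02,-loc(p)[1]))
# check in scene: projected stand points and cutter
T=lambda x,y,z:[*(O+ex*x+ey*y),z]
print(proj(F["scene"],[T(185,0,11)and T(.185,0,.011),T(-.105,0,.011),T(-.09,-.12,.1)]))
s=F["scene"]; print("cutter scene rim z42",onz(s,[(372.5,213)],.042))
R=cv2.Rodrigues(np.array([0,0,0.]))[0]
E
```

```text
len 0.2888394559258651 yaw -0.031891998933241184 O [0.53700806 0.05724452]
cutter rim [[0.56727804 0.15435203 0.042     ]] (np.float64(0.027158168174166563), np.float64(0.09802334492747258))
edge [ 0.62093077 -0.07786616  0.09056381] (np.float64(0.08818826075562754), np.float64(-0.132365966881212)) theta 0.48977276350087023
edge [ 0.44426587 -0.0703542   0.09397353] (np.float64(-0.08862633581012462), np.float64(-0.13049106004602637)) theta 0.5157148725484946
[[364.73296592 288.49841503]
 [307.5928919  200.04624382]
 [258.20059989 186.75409791]]
cutter scene rim z42 [[0.56349651 0.15633838 0.042     ]]
```

Emit:
jog_arm(deltas=[{"grip": -0.1, "translation": [-42, -26, 0], "twist": 0.12}, {"grip": -0.1, "translation": [-84, -53, 0], "twist": 0.24}, {"grip": -0.1, "translation": [-126, -79, 0], "twist": 0.36}, {"grip": -0.1, "translation": [-168, -106, 0], "twist": 0.48}, {"grip": -0.1, "translation": [-210, -132, 0], "twist": 0.6}, {"grip": -0.1, "translation": [-252, -158, 0], "twist": 0.72}, {"grip": -0.1, "translation": [-294, -185, 0], "twist": 0.84}, {"grip": -0.1, "translation": [-337, -211, 0], "twist": 0.96}, {"grip": -0.1, "translation": [-379, -238, 0], "twist": 1.07}, {"grip": -0.1, "translation": [-421, -264, 0], "twist": 1.152}], grip_force=10)

```text
clock: 1.1
eef_pos: [0.5368, 0.1395, 0.2225]
orientation: [-3.141, -0.0, 1.534]
wrist_force: [0.9, 0.9, 0.3]
gripper_width: 0.449
grasp_force: 0.0
```

Emit:
jog_arm(deltas=[{"grip": -0.1, "translation": [-22, 15, 0], "twist": 0}, {"grip": -0.1, "translation": [-45, 30, 0], "twist": 0}, {"grip": -0.1, "translation": [-45, 30, 20], "twist": 0}, {"grip": -0.1, "translation": [-45, 30, 50], "twist": 0}, {"grip": -0.1, "translation": [-45, 30, 80], "twist": 0}, {"grip": -0.1, "translation": [-45, 30, 110], "twist": 0}, {"grip": -0.1, "translation": [-45, 30, 130], "twist": 0}, {"grip": -0.1, "translation": [-45, 30, 140], "twist": 0}, {"grip": -0.1, "translation": [-45, 30, 140], "twist": 0}, {"grip": -0.1, "translation": [-45, 30, 140], "twist": 0}])

```text
clock: 2.1
eef_pos: [0.5653, 0.0957, 0.0834]
orientation: [3.141, -0.0, 1.539]
wrist_force: [0.3, -0.3, 0.1]
gripper_width: 0.452
grasp_force: 0.0
```

Run:
```python
from h import *
f=grab_frame("scene"); w=grab_frame("wrist")
a=cv2.resize(f["image"][130:330,230:450],None,fx=2.5,fy=2.5)
b=cv2.resize(w["image"],None,fx=.4,fy=.4)
o=np.zeros((500,800,3),np.uint8); o[:,:550]=a[:500,:550]; o[:192,550:800]=b[:,:250]; cv2.imwrite("pics/hov.png",o)
```

```text
(no output)
```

View pics/hov.png

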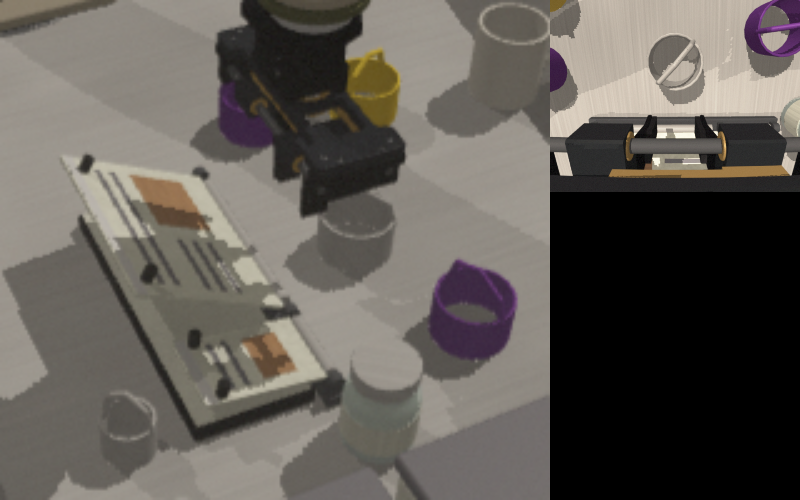

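The wrist view shows the steel ring centred ahead of the two fingers. In the scene view the fingers are above the gap between spine and cutter, at about (315,200). I'll descend and push.

Emit:
jog_arm(deltas=[{"grip": -0.1, "translation": [0, 0, 20], "twist": 0}, {"grip": -0.1, "translation": [0, 0, 40], "twist": 0}, {"grip": -0.1, "translation": [0, 0, 55], "twist": 0}, {"grip": -0.1, "translation": [0, 0, 65], "twist": 0}, {"grip": -0.1, "translation": [0, 0, 69], "twist": 0}, {"grip": -0.1, "translation": [0, 0, 69], "twist": 0}, {"grip": -0.1, "translation": [5, 0, 69], "twist": 0}, {"grip": -0.1, "translation": [10, 0, 69], "twist": 0}, {"grip": -0.1, "translation": [15, 0, 69], "twist": 0}, {"grip": -0.1, "translation": [20, 0, 69], "twist": 0}])

```text
clock: 3.2
eef_pos: [0.5656, 0.1164, 0.0138]
orientation: [3.141, -0.0, 1.539]
wrist_force: [0.4, -0.0, 0.3]
gripper_width: 0.45
grasp_force: 0.0
```

Emit:
jog_arm(deltas=[{"grip": -0.1, "translation": [5, 0, 0], "twist": 0}, {"grip": -0.1, "translation": [10, 0, 0], "twist": 0}, {"grip": -0.1, "translation": [15, 0, 0], "twist": 0}, {"grip": -0.1, "translation": [21, 0, 0], "twist": 0}, {"grip": -0.1, "translation": [27, 0, 0], "twist": 0}, {"grip": -0.1, "translation": [33, 0, 0], "twist": 0}, {"grip": -0.1, "translation": [39, 0, 0], "twist": 0}, {"grip": -0.1, "translation": [45, 0, 0], "twist": 0}, {"grip": -0.1, "translation": [50, 0, 0], "twist": 0}, {"grip": -0.1, "translation": [55, 0, 0], "twist": 0}])

```text
clock: 4.2
eef_pos: [0.5672, 0.171, 0.0135]
orientation: [-3.142, -0.0, 1.539]
wrist_force: [0.7, -1.8, 0.4]
gripper_width: 0.45
grasp_force: 1.0
```

Emit:
jog_arm(deltas=[{"grip": -0.1, "translation": [6, 0, 0], "twist": 0}, {"grip": -0.1, "translation": [12, 0, 0], "twist": 0}, {"grip": -0.1, "translation": [18, 0, 0], "twist": 0}, {"grip": -0.1, "translation": [24, 0, 0], "twist": 0}, {"grip": -0.1, "translation": [30, 0, 0], "twist": 0}, {"grip": -0.1, "translation": [36, 0, 0], "twist": 0}, {"grip": -0.1, "translation": [42, 0, 0], "twist": 0}, {"grip": -0.1, "translation": [48, 0, 0], "twist": 0}, {"grip": -0.1, "translation": [54, 0, 0], "twist": 0}, {"grip": -0.1, "translation": [60, 0, 0], "twist": 0}])

```text
clock: 5.2
eef_pos: [0.5691, 0.2311, 0.0136]
orientation: [3.142, -0.0, 1.539]
wrist_force: [-0.3, -1.9, 1.7]
gripper_width: 0.451
grasp_force: 1.0
```

Run:
```python
from h import *
f=grab_frame("scene"); w=grab_frame("wrist")
a=cv2.resize(f["image"][130:330,230:450],None,fx=2.5,fy=2.5)
b=cv2.resize(w["image"],None,fx=.4,fy=.4)
o=np.zeros((500,800,3),np.uint8); o[:,:550]=a[:500,:550]; o[:192,550:800]=b[:,:250]; cv2.imwrite("pics/push.png",o)
```

```text
(no output)
```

View pics/push.png

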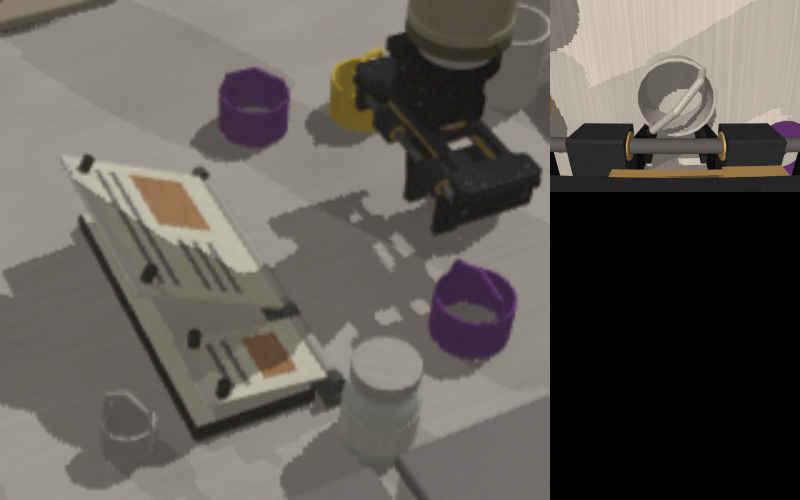

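The fingers cradle the ring, with TCP at stand y ≈ 0.175, so the cutter is at about y 0.21. I'll back off, rise, and cross over the leaf with the fingers closed.

Emit:
jog_arm(deltas=[{"grip": -0.1, "translation": [0, 0, 0], "twist": 0}, {"grip": -0.1, "translation": [-10, 0, 0], "twist": 0}, {"grip": -0.1, "translation": [-25, 0, 0], "twist": 0}, {"grip": -0.1, "translation": [-30, 0, -20], "twist": 0}, {"grip": -0.1, "translation": [-30, 0, -60], "twist": 0}, {"grip": -1, "translation": [-30, 0, -105], "twist": 0}, {"grip": -1, "translation": [-50, -10, -150], "twist": 0}, {"grip": -1, "translation": [-80, -20, -185], "twist": 0}, {"grip": -1, "translation": [-120, -27, -195], "twist": 0}, {"grip": -1, "translation": [-165, -27, -195], "twist": 0}])

```text
clock: 6.3
eef_pos: [0.5367, 0.0646, 0.2107]
orientation: [3.138, -0.002, 1.539]
wrist_force: [0.7, -1.6, -0.3]
gripper_width: 0.08
grasp_force: 0.0
```

Emit:
jog_arm(deltas=[{"grip": -1, "translation": [-45, 0, 0], "twist": 0}, {"grip": -1, "translation": [-90, 0, 0], "twist": 0}, {"grip": -1, "translation": [-135, 0, 0], "twist": 0}, {"grip": -1, "translation": [-166, 0, 0], "twist": 0}, {"grip": -1, "translation": [-170, 0, 0], "twist": 0}, {"grip": -1, "translation": [-170, 0, 40], "twist": 0}, {"grip": -1, "translation": [-170, 0, 80], "twist": 0}, {"grip": -1, "translation": [-170, 0, 115], "twist": 0}, {"grip": -1, "translation": [-170, 0, 135], "twist": 0}, {"grip": -1, "translation": [-170, 0, 137], "twist": 0}])

```text
clock: 7.3
eef_pos: [0.5289, -0.1037, 0.0689]
orientation: [-3.137, -0.0, 1.538]
wrist_force: [0.2, -0.4, 0.5]
gripper_width: 0.002
grasp_force: 0.0
```

Run:
```python
from h import *
f=grab_frame("scene"); w=grab_frame("top")
a=cv2.resize(f["image"][130:330,200:400],None,fx=2,fy=2)
b=cv2.resize(w["image"][150:310,200:390],None,fx=2.1,fy=2.1)
o=np.zeros((400,800,3),np.uint8); o[:,:400]=a; o[:b.shape[0],400:400+b.shape[1]]=b; cv2.imwrite("pics/edge.png",o)
```

```text
(no output)
```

View pics/edge.png

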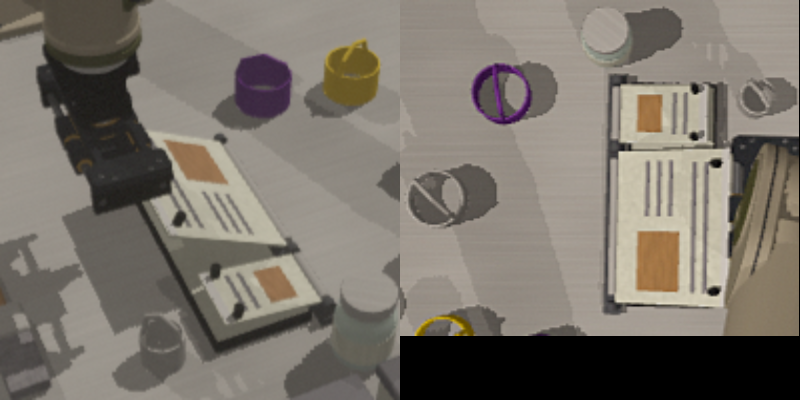

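The top view shows the steel cutter at about (218,245) in full-frame pixels, well clear of the landing place. The leaf is undisturbed, with the fingertip just outside its free edge. I'll push the edge along its arc.

Emit:
jog_arm(deltas=[{"grip": -1, "translation": [10, 0, 0], "twist": 0}, {"grip": -1, "translation": [18, 0, 0], "twist": 0}, {"grip": -1, "translation": [23, 0, -5], "twist": 0}, {"grip": -1, "translation": [28, 0, -13], "twist": 0}, {"grip": -1, "translation": [33, 0, -20], "twist": 0}, {"grip": -1, "translation": [40, 0, -29], "twist": 0}, {"grip": -1, "translation": [47, 0, -37], "twist": 0}, {"grip": -1, "translation": [55, 0, -45], "twist": 0}, {"grip": -1, "translation": [64, 0, -53], "twist": 0}, {"grip": -1, "translation": [73, 0, -59], "twist": 0}])

```text
clock: 8.4
eef_pos: [0.5344, -0.0301, 0.1322]
orientation: [3.139, -0.0, 1.539]
wrist_force: [0.2, -3.2, 1.7]
gripper_width: 0.006
grasp_force: 1.7
```

Run:
```python
from h import *
print(state()["eef_pos"],state()["wrist_force"])
f=grab_frame("scene")
cv2.imwrite("pics/arc.png",cv2.resize(f["image"][80:330,180:430],None,fx=2,fy=2))
```

```text
[ 0.53441623 -0.03007958  0.13216443] [ 0.16372413 -3.21635343  1.73537553]
```

View pics/arc.png

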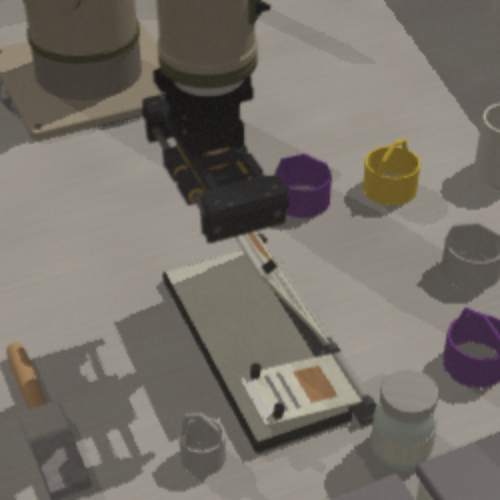

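The leaf is turned to about 1 rad and riding on the fingertip, and the narrow leaf is untouched. Next, past upright.

Emit:
jog_arm(deltas=[{"grip": -1, "translation": [10, 0, -2], "twist": 0}, {"grip": -1, "translation": [20, 0, -6], "twist": 0}, {"grip": -1, "translation": [30, 0, -9], "twist": 0}, {"grip": -1, "translation": [41, 0, -11], "twist": 0}, {"grip": -1, "translation": [52, 0, -13], "twist": 0}, {"grip": -1, "translation": [63, 0, -13], "twist": 0}, {"grip": -1, "translation": [74, 0, -13], "twist": 0}, {"grip": -1, "translation": [87, 0, -12], "twist": 0}, {"grip": -1, "translation": [100, 0, -11], "twist": 0}, {"grip": -1, "translation": [115, 0, -6], "twist": 0}])

```text
clock: 9.45
eef_pos: [0.5375, 0.0856, 0.1365]
orientation: [3.141, -0.0, 1.539]
wrist_force: [0.1, -1.4, 0.8]
gripper_width: 0.003
grasp_force: 0.6
```

Emit:
jog_arm(deltas=[{"grip": -1, "translation": [14, 0, 3], "twist": 0}, {"grip": -1, "translation": [28, 0, 10], "twist": 0}, {"grip": -1, "translation": [41, 0, 20], "twist": 0}, {"grip": -1, "translation": [52, 0, 30], "twist": 0}, {"grip": -1, "translation": [62, 0, 42], "twist": 0}, {"grip": -1, "translation": [71, 0, 55], "twist": 0}, {"grip": -1, "translation": [78, 0, 69], "twist": 0}, {"grip": -1, "translation": [83, 0, 84], "twist": 0}, {"grip": -1, "translation": [86, 0, 97], "twist": 0}, {"grip": -1, "translation": [87, 0, 106], "twist": 0}])

```text
clock: 10.45
eef_pos: [0.5397, 0.1715, 0.0289]
orientation: [-3.14, 0.001, 1.539]
wrist_force: [0.1, 0.4, 0.7]
gripper_width: 0.006
grasp_force: 0.3
```

Emit:
jog_arm(deltas=[{"grip": -1, "translation": [0, 0, 3], "twist": 0}, {"grip": -1, "translation": [0, 0, 5], "twist": 0}, {"grip": -1, "translation": [0, 0, 7], "twist": 0}, {"grip": -1, "translation": [0, 0, 8], "twist": 0}, {"grip": -1, "translation": [0, 0, 9], "twist": 0}, {"grip": -1, "translation": [0, 0, 10], "twist": 0}, {"grip": -1, "translation": [0, 0, 10], "twist": 0}, {"grip": -1, "translation": [0, 0, 10], "twist": 0}, {"grip": -1, "translation": [0, 0, 10], "twist": 0}, {"grip": -1, "translation": [0, 0, 10], "twist": 0}])

```text
clock: 11.45
eef_pos: [0.5406, 0.1713, 0.0222]
orientation: [3.141, -0.001, 1.538]
wrist_force: [-7.5, -3.2, 16.9]
gripper_width: 0.006
grasp_force: 8.6
```

Firm stop at z = 22.2 mm with 17 N, so the leaf is flat. I'll lift away and check.

Emit:
jog_arm(deltas=[{"grip": -1, "translation": [0, 0, -3], "twist": 0}, {"grip": -1, "translation": [0, 0, -10], "twist": 0}, {"grip": -1, "translation": [0, 0, -30], "twist": 0}, {"grip": -1, "translation": [0, 0, -70], "twist": 0}, {"grip": -1, "translation": [0, 0, -110], "twist": 0}, {"grip": -1, "translation": [-40, 0, -150], "twist": 0}, {"grip": -1, "translation": [-80, 0, -170], "twist": 0}, {"grip": -1, "translation": [-120, 0, -170], "twist": 0}, {"grip": -1, "translation": [-160, 0, -170], "twist": 0}, {"grip": -1, "translation": [-160, 0, -170], "twist": 0}])

```text
clock: 12.45
eef_pos: [0.5349, 0.005, 0.1916]
orientation: [3.14, 0.001, 1.53]
wrist_force: [0.9, 0.3, -0.7]
gripper_width: 0.005
grasp_force: 0.0
```

Run:
```python
from h import *
f=grab_frame("scene"); w=grab_frame("top")
a=cv2.resize(f["image"][120:320,230:430],None,fx=2,fy=2)
b=cv2.resize(w["image"][150:310,200:390],None,fx=2.1,fy=2.1)
o=np.zeros((400,800,3),np.uint8); o[:,:400]=a; o[:b.shape[0],400:400+b.shape[1]]=b; cv2.imwrite("pics/end.png",o)
print(state()["wrist_force"])
```

```text
[0.22359806 0.68404679 0.21988888]
```

View pics/end.png

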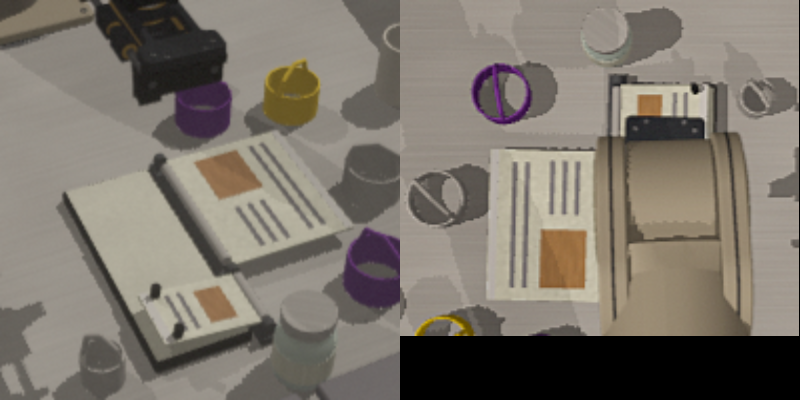

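The leaf lies flat, with its edge at crop x ≈ 490. The cutter stands upright beyond it at crop (437,197), and the bystanders haven't moved.

```bash
python3 -c "
from cell import *
print(finish_job())"
```

```text
the job is handed in; nothing more can be done
None
```

I've handed the job in with no verdict returned: the last pictures show the steel cutter upright about 0.21 m from the spine, the wide leaf flat on the other side, and the narrow leaf and bystanders undisturbed.

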